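# Clamp a sample cell with the fold-out crank of an optical clamping stage

### The arm

A 7-joint arm with a two-finger parallel gripper is mounted at the origin on the work surface. World frame = base frame: x ahead of the robot, y to its left, z up, the work surface at z = 0. Lengths are in mm, angles in rad, forces in N, time in s.
With the tool pointing down it reaches from about 400 to 875 mm from the base axis. Payload 4.4 kg.
Tool frame: the origin (TCP) lies midway between the tips of the shut fingers; the grasp point (between the pads) lies 19 mm behind it (ctrl.grip_point_offset is the distance from the TCP to the grasp point, in mm); z points along the fingers, x is the direction in which the jaws open and shut, and the axes are right-handed (so a half turn about z gives the same grasp; the last joint's range is limited). The gripper opens to 85 mm and grips with 20 to 120 N. Pads are 22 mm wide; open, the fingers measure 114 mm over their backs; the gripper's body (76 mm by 85 mm) begins 54 mm behind the grasp point. The pads swing forward as they close: fully open they stand 13 mm farther back than shut.
Start: joints at [1.083, 0.628, 0.038, 1.517, -0.027, 0.996, -0.02], TCP at [266.14, -593.032, 231.313] pointing down, gripper open.
Joint ranges: [-3.06, 3.06], [-0.37, 2.12], [-1.25, 1.32], [0.18, 2.47], [-1.1, 4.24], [0.23, 1.98], [-2.94, 2.94]. Speed limits (rad/s): [2.57, 2.57, 3.14, 3.14, 3.14, 3.14, 3.14].

### API

Orientations are given as [roll, pitch, yaw] about the fixed x, y, z axes, in that order (R = Rz(yaw) Ry(pitch) Rx(roll)).
In Python, from cell import ctrl, viewer gives the robot as it stands.
- The arm moves only by the tool apply_moves, never from a script. Its argument "series" is a list that holds one entry, the list of rows, each a list of 6 numbers: the shift along the tool's x, y, z normalised to -1 to 1, where 1 is 50 mm, then the turn, a rotation vector about the tool's x, y, z normalised to -1 to 1, where 1 is 6 degrees. In form: [[[tx, ty, tz, rx, ry, rz], ...]]. A call has exactly 5 rows; each row shifts and turns the commanded pose from where the row before left it, along the tool's axes as they then stand; what a row does not reach is not made up. A row lasts 1/8 s, in which the tool goes at most 62.5 mm and 10.7 degrees, less where a joint would pass 70% of its speed; a pose out of reach is approached as far as the arm can. A call with a number of a shift or a turn outside -1 to 1 is refused whole. A call with a gripper value outside its range is refused whole. "claw" is the gripper command: -1 is shut, 1 is fully open, values between are in proportion, set as the call begins (left out, the last holds). The fingers move at their own pace and stop on an object; the grip force is fixed at half the most. Time passes only in rows, so rows that do not move let the fingers close, or fill a call up. It gives the time, the measured TCP pose, the force and the opening at its end, in the units of the state.
- ctrl.read_state(): the state, without advancing time (a new reading comes with each control period).
- viewer.get_image(name): name is "scene" or "top" or "wrist"; returns the picture (420x560x3 uint8, blue, green, red); there is no depth.
- viewer.camera_info(name): a dict with "K" (3x3 intrinsics, pixels), "R" (3x3) and "t" (3): a world point X has camera coordinates R X + t. Camera axes: x right, y down, z forward; pixel columns grow to the right and rows downward; lengths in mm; the calibration is good to about 2 mm. A picture is of the moment at which its call begins: read the wrist's pose just before it. camera_info takes no time and is no camera call; for the wrist camera it gives the pose at the moment of the call.
- ctrl.finish_job(): hands the job in, once; it reports no verdict.
Trained networks look in the newest picture that a camera, given by its name, has taken for a name from the list of things; names that differ only in an ending like _2 or _b are one class to them, and where a whole thing is asked for, a point or a joint stands for the part that bears it (a point fixed in the world has none). Each returns a list of dicts, best first, with "score" (0 to 1); they miss things now and then, are a little off and sometimes report something else, mostly with a low value. They report only what shows in the picture. A call takes as long as a camera call. They do not tell look-alikes from the thing itself.
- viewer.find_in(camera, label): "location" ([column, row] as shares, 0 to 1, of the picture: columns of its width, rows of its height, amid what is visible of it).
The state is a dict: "clock": time; "qpos": joint angles; "qd": joint speeds; "tau": joint torques, N m; "eef_pos": TCP position; "tool_rot": TCP orientation; "force": force on the tool from outside, world axes, zero at the start; "torque": the same for the moment, N m; "width": finger opening in mm.
Only numpy, scipy, OpenCV 4.12 (cv2) and the standard library are available. Lean on these libraries where they do the work, as an engineer would, in place of code of your own. Each camera call takes 0.05 s, during which the arm holds its last target. There are 200 camera calls.

### The job

The sample cell stands loose between the jaws of the clamping stage. Swing the folding handle of the handwheel out until it stands straight up, crank the wheel clockwise with it until the jaws hold the cell squarely and firmly, stopping when you feel clear resistance and without forcing it, then fold the handle back down fully home so that it clears the beam. Leave the cell clamped and the bottle, the jar and the tube rack where they are.

Things in the scene. Friction and masses are not known exactly. Their poses are not given: they have to be found in the camera images.
- wheel_center (a point): centre of the flat upper face of the grey handwheel (140 mm diameter, 13 mm thick, axis vertical, face 93 mm above the table), on its axis; stays put as the wheel turns. The wheel is on a dark 86 mm square gearbox at one end of the stage. Its friction, 0.25 N m (some 4.5 N at the handle), lets it stay where it is left, with the cell clamped too.
- handle_pivot (a point): the folding handle's hinge on the wheel, 55 mm from the wheel's axis, 26 mm above its face; goes round with the wheel. The hinge pin is level, at right angles to the line from the wheel's axis to the pivot, between two steel ears 16 mm long, 28 mm over their outsides, tops 30 mm above the face.
- handle_grip (a point): grip point on the handle's axis, 64 mm from the pivot, on its black round sleeve (20 mm diameter, from 23 to 89 mm from the pivot; it spins freely about its long axis). Folded, the handle lies level from the pivot across the wheel's axis, its axis 26 mm above the wheel's face (16 mm of air beneath); swung out, it stands straight up over the pivot.
- handle (a joint): fold angle of the handle in rad: 0 = folded down level (stop), 1.57 = standing straight up (stop). Starts between 0 and 0.2. The hinge is stiff enough (0.07 N m) for the handle to stay at any angle.
- jaw: moving jaw, aluminium plate 80 mm wide, 68 mm high, rubber face, sprung on its carriage (30 N/mm); origin mid lower edge of its face; y points to the fixed jaw. Cranking clockwise from above closes it, 25 mm a turn, 0.5 to 1.8 turns to clamp. Then the force at the handle rises: 7 to 13 N while cranking is firm, 18 N is forcing; paused it reads less: about 1 N free, 5 N clamped firmly.
- fixed_jaw: fixed jaw at the far end of the stage, same shape, origin at the middle of the lower edge of its pressing face, facing the moving jaw.
- cell: loose steel sample cell with a glass window at each end and a white cap on top, 60 x 40 x 75 mm (x, y, z; cap 10 mm more), 0.45 kg; origin at the centre of its underside, on the stage's slideway 28 mm above the table. It stands between the jaws, 40 mm side to be clamped, a few degrees askew, touching neither.
- wash_bottle: white bottle 64 mm diameter, 150 mm tall, standing on the table; origin at the centre of its underside; leave it alone
- jar: amber jar 70 mm diameter, 90 mm tall; origin at the centre of its underside; leave it alone
- tube_rack: grey rack 160 x 70 mm with four capped tubes, 124 mm tall; origin at the centre of its underside; leave it alone
There are look-alikes about, which are no part of the job. What is meant by the cell is not green or red, and is the larger of those in its own colour.

How it is judged:
By the outcome, as a careful person would: the job done as asked, in the order asked, and still so for the second after the job is handed in, with the robot touching nothing.
It also fails if it takes over 72 s, if anything falls off the work surface, if the arm or the gripper's body presses on something with over 40 N, if the wrist force passes 120 N, or if a joint passes its speed limit or range.

## Working session

There is one attempt and no reset: what is moved stays moved. The work goes in short steps, Python scripts to look and compute and a tool call to move; the robot and the scene stay as the last step left them, time stands still between calls to the robot, and variables do not carry over. Pictures are saved under pics/ and viewed, about 8 in all and at most 12, crops included, and the job is handed in when it is done.

Besides the shell and the picture viewer there is one more tool, called after "Request:" as name(argument=value, ...), one argument or row to a line, values as JSON. apply_moves: Moves the arm, as the interface text tells. Scaled input: -1 to 1 covers 50 mm each way for a shift and 6 degrees each way for a turn. Its arguments: {"type":"object","properties":{"series":{"type":"array","items":{"type":"array","items":{"type":"array","items":{"type":"number"}}}},"claw":{"type":"number"}},"required":["series"]}

```bash
ls; mkdir -p pics
cat > h.py <<'E'
import numpy as np, cv2
from cell import ctrl, viewer
from scipy.spatial.transform import Rotation as Ro
def ray(name,px,z,info=None):
    c=info or viewer.camera_info(name);K,R,t=[np.array(c[k],float) for k in('K','R','t')]
    d=R.T@np.linalg.solve(K,[px[0],px[1],1]);o=-R.T@t
    return o+d*(z-o[2])/d[2]
def proj(name,X,info=None):
    c=info or viewer.camera_info(name);K,R,t=[np.array(c[k],float) for k in('K','R','t')]
    p=K@(R@np.array(X,float)+t);return p[:2]/p[2]
E
python3 - <<'E'
from h import *
print(ctrl.read_state())
for n in('scene','top'):
    im=viewer.get_image(n);cv2.imwrite(f'pics/{n}0.png',im)
    for l in('wheel_center','handle_pivot','handle_grip','cell','jaw','fixed_jaw'):
        print(n,l,[(round(r['score'],2),[round(r['location'][0]*560),round(r['location'][1]*420)]) for r in viewer.find_in(n,l)][:4])
E
```

```text
pics
{'clock': 0.0, 'qpos': array([ 1.08322855,  0.629362  ,  0.03844304,  1.51841085, -0.0269953 ,
        0.9963118 , -0.02000372]), 'qd': array([-4.50115006e-04, -1.50361710e-03, -4.89154359e-04,  2.15233150e-04,
        8.58831545e-04, -6.55164446e-05, -8.62603764e-04]), 'tau': array([ 6.06809135e-04, -5.63403583e+01,  1.22561339e+00, -1.93446761e+01,
        1.06080904e-02,  1.06984875e-02, -2.47553402e-05]), 'eef_pos': array([ 265.84798841, -592.42972805,  230.36514245]), 'tool_rot': array([ 3.14156011e+00,  1.97363037e-03, -1.14903160e+00]), 'force': array([ 0.78275276, -0.66382005,  0.45105915]), 'torque': array([ 0.04713583, -0.00208472,  0.0134423 ]), 'width': 85.28605032640803}
scene wheel_center [(0.96, [270, 229])]
scene handle_pivot [(0.7, [270, 233])]
scene handle_grip [(0.8, [271, 222])]
scene cell [(0.86, [255, 180]), (0.83, [293, 182]), (0.81, [274, 162]), (0.7, [333, 168])]
scene jaw [(0.59, [290, 192])]
scene fixed_jaw [(0.9, [304, 177])]
top wheel_center [(0.74, [306, 202])]
top handle_pivot [(0.88, [309, 201])]
top handle_grip [(0.85, [314, 196])]
top cell [(0.85, [209, 302]), (0.81, [165, 312]), (0.8, [134, 244]), (0.63, [222, 237])]
top jaw [(0.9, [242, 229])]
top fixed_jaw [(0.81, [203, 239])]
```

Run:
```python
from h import *
a=cv2.imread('pics/scene0.png');b=cv2.imread('pics/top0.png')
A=cv2.resize(a[110:290,170:410],(800,600),interpolation=cv2.INTER_CUBIC);cv2.imwrite('pics/sc.png',A)
B=cv2.resize(b[130:340,100:380],(800,600),interpolation=cv2.INTER_CUBIC);cv2.imwrite('pics/tc.png',B)
for p in [(306,202)]:print(ray('top',p,93))
print(ray('top',(309,201),119),ray('top',(314,196),119),ray('top',(222,237),113),ray('top',(203,239),96),ray('top',(242,229),96))
print(viewer.camera_info('top'))
```

```text
[524.4329312  -13.18953254  93.        ]
[522.29764003 -17.65206952 119.        ] [533.14889633 -28.36705449 119.        ] [445.32680228 165.72338642 113.        ] [442.19544331 208.46320416  96.        ] [464.16242976 125.28505807  96.        ]
{'K': array([[419.24726889,   0.        , 279.04930173],
       [  0.        , 419.24726889, 207.5207605 ],
       [  0.        ,   0.        ,   1.        ]]), 'R': array([[ 0.00438572, -0.99994512,  0.00951421],
       [-0.98856383, -0.0057696 , -0.15069259],
       [ 0.15073922, -0.00874451, -0.98853489]]), 't': array([ 42.52825076, 520.30788517, 929.04853219])}
```

View pics/scene0.png

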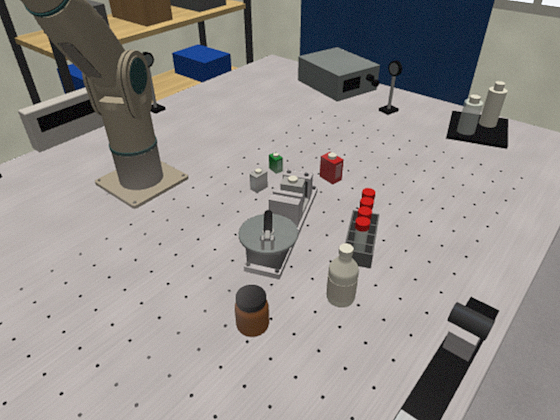

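View pics/tc.png

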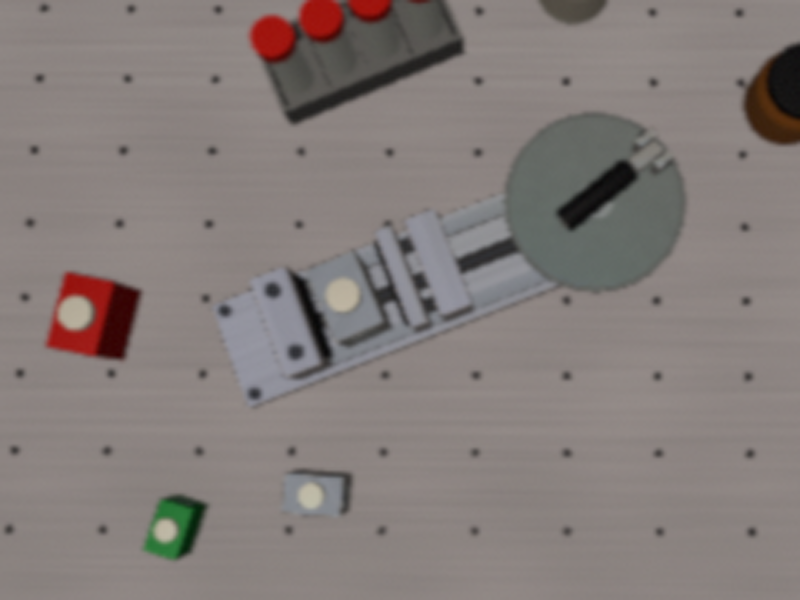

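Grey cells are at top-view pixels (220,235), between the jaws, and (209,302), small. The red one is at (127,240) and the green one at (160,315). The target is the grey cell at (220,235): it is between the jaws and the larger grey. The tight top crop already shows this. The handle's pivot is at the upper right of the wheel, around (328,183), and the handle lies across the axis toward the lower left.

Run:
```python
from h import *
b=cv2.imread('pics/top0.png').astype(int)
m=((b[...,1]-b[...,2])>3).astype(np.uint8);m[:, :270]=0;m[:160]=0;m[245:]=0;m[:,350:]=0
n,l,s,c=cv2.connectedComponentsWithStats(m);i=1+np.argmax(s[1:,4]);print(s[i],c[i])
cs,_=cv2.findContours((l==i).astype(np.uint8),0,cv2.CHAIN_APPROX_NONE)
p=cv2.convexHull(max(cs,key=len))[:,0].astype(float)
W=np.array([ray('top',q,93)[:2] for q in p])
from scipy.optimize import least_squares
r=least_squares(lambda v:np.hypot(*(W-v[:2]).T)-v[2],[525,-15,70],loss='soft_l1');print(r.x)
C=r.x[:2]
# black sleeve axis
g=b.sum(2);k=((g<150)).astype(np.uint8);k[:, :285]=0;k[:170]=0;k[225:]=0;k[:,340:]=0
y,x=np.nonzero(k);print(len(x));P=np.array([ray('top',q,122)[:2] for q in zip(x,y)])
u,sv,vt=np.linalg.svd(P-P.mean(0));print(P.mean(0),vt[0],np.degrees(np.arctan2(*vt[0][::-1])),(P-P.mean(0))@vt[0]@np.eye(1)if 0 else np.ptp((P-P.mean(0))@vt[0]))
for q in [(328,183.2),(325,179),(334,186)]:print(ray('top',q,119)[:2]-C)
```

```text
[ 278  172   60   59 2116] [305.33223062 204.26512287]
[527.70056684 -16.10351094  65.07703795]
245
[528.91663148 -16.70332207] [-0.62588021  0.7799192 ] 128.7468219175614 64.30055799292651
[ 33.43706485 -42.45350972]
[ 42.57633857 -36.142884  ]
[ 27.41340537 -55.20651854]
```

```bash
cat >> h.py <<'E'
def rows(targets,dyaw,n=5,p0=None,y0=None,dec=2):
    """tool-down rows: per-row world targets Nx3, dyaw deg per row"""
    s=ctrl.read_state()
    p=np.array(s['eef_pos'] if p0 is None else p0,float);y=s['tool_rot'][2] if y0 is None else y0
    out=[]
    for T in np.array(targets,float):
        R=Ro.from_euler('xyz',[np.pi,0,y]).as_matrix()
        d=np.round(R.T@(T-p)/50,dec);p=p+R@d*50
        r=round(-dyaw/6,dec);y-=np.radians(r*6)
        out.append([*[float(v) for v in d],0,0,r])
    for i in range(0,len(out),5):print([out[i:i+5]])
    print('end',p.round(1),np.degrees(y).round(1));return p,y
E
python3 - <<'E'
from h import *
a=np.array([266.1,-593,231.3]);b=np.array([522,-9,235])
rows([a+(b-a)*(i+1)/20 for i in range(20)],104.5/20,p0=a)
E
```

```text
[[[-0.43, -0.47, -0.0, 0, 0, -0.87], [-0.38, -0.51, -0.01, 0, 0, -0.87], [-0.34, -0.54, -0.0, 0, 0, -0.87], [-0.28, -0.57, -0.0, 0, 0, -0.87], [-0.23, -0.6, -0.01, 0, 0, -0.87]]]
[[[-0.18, -0.61, -0.0, 0, 0, -0.87], [-0.12, -0.63, -0.01, 0, 0, -0.87], [-0.06, -0.63, 0.0, 0, 0, -0.87], [-0.01, -0.64, -0.0, 0, 0, -0.87], [0.06, -0.63, -0.01, 0, 0, -0.87]]]
[[[0.11, -0.63, -0.0, 0, 0, -0.87], [0.17, -0.62, -0.0, 0, 0, -0.87], [0.22, -0.6, -0.01, 0, 0, -0.87], [0.28, -0.57, -0.0, 0, 0, -0.87], [0.32, -0.55, -0.01, 0, 0, -0.87]]]
[[[0.38, -0.51, 0.0, 0, 0, -0.87], [0.42, -0.48, -0.0, 0, 0, -0.87], [0.46, -0.44, -0.01, 0, 0, -0.87], [0.5, -0.39, -0.0, 0, 0, -0.87], [0.54, -0.35, -0.0, 0, 0, -0.87]]]
end [522.   -9.  234.8] 38.6
```

Request:
apply_moves(
  series=[
    [[-0.43,-0.47,0,0,0,-0.87],[-0.38,-0.51,-0.01,0,0,-0.87],[-0.34,-0.54,0,0,0,-0.87],[-0.28,-0.57,0,0,0,-0.87],[-0.23,-0.6,-0.01,0,0,-0.87]],
  ],
)

```text
clock: 1.32
eef_pos: [330.6, -446.2, 232.5]
tool_rot: [3.142, -0.0, -0.691]
force: [-0.3, -0.4, 0.4]
width: 85.4
```

Request:
apply_moves(
  series=[
    [[-0.18,-0.61,0,0,0,-0.87],[-0.12,-0.63,-0.01,0,0,-0.87],[-0.06,-0.63,0.0,0,0,-0.87],[-0.01,-0.64,0,0,0,-0.87],[0.06,-0.63,-0.01,0,0,-0.87]],
  ],
)

```text
clock: 1.95
eef_pos: [394.8, -299.5, 233.4]
tool_rot: [3.142, -0.0, -0.233]
force: [0.6, -0.3, 0.1]
width: 85.4
```

Request:
apply_moves(
  series=[
    [[0.11,-0.63,0,0,0,-0.87],[0.17,-0.62,0,0,0,-0.87],[0.22,-0.6,-0.01,0,0,-0.87],[0.28,-0.57,0,0,0,-0.87],[0.32,-0.55,-0.01,0,0,-0.87]],
  ],
)

```text
clock: 2.58
eef_pos: [458.4, -153.2, 234.4]
tool_rot: [3.141, -0.0, 0.223]
force: [-0.1, 0.2, -0.0]
width: 85.5
```

Request:
apply_moves(
  series=[
    [[0.38,-0.51,0.0,0,0,-0.87],[0.42,-0.48,0,0,0,-0.87],[0.46,-0.44,-0.01,0,0,-0.87],[0.5,-0.39,0,0,0,-0.87],[0.54,-0.35,0,0,0,-0.87]],
  ],
)

```text
clock: 3.2
eef_pos: [522.3, -7.4, 234.9]
tool_rot: [3.141, -0.0, 0.678]
force: [0.1, -0.0, -0.2]
width: 85.1
```

Run:
```python
from h import *
s=ctrl.read_state();print(s['clock'],s['eef_pos'],s['tool_rot'],s['force'])
c=viewer.camera_info('wrist');im=viewer.get_image('wrist');cv2.imwrite('pics/w1.png',im)
import pickle;pickle.dump(c,open('w1.pkl','wb'))
for l,z in(('wheel_center',93),('handle_pivot',119),('handle_grip',122)):
    for r in viewer.find_in('wrist',l)[:1]:
        p=np.array(r['location'])*[560,420];print(l,r['score'],p,ray('wrist',p,z,c))
```

```text
3.2 [522.3107651   -7.35856259 234.91333301] [ 3.14119610e+00 -1.48320136e-04  6.78292006e-01] [ 0.10754114 -0.03212083 -0.21725739]
wheel_center 0.82 [282.8   211.596] [530.47898776 -14.11642879  93.        ]
handle_pivot 0.65 [283.696 211.302] [526.39071579  -8.08831572 119.        ]
handle_grip 0.81 [282.128 228.69 ] [534.83896517 -20.76824666 122.        ]
```

View pics/w1.png

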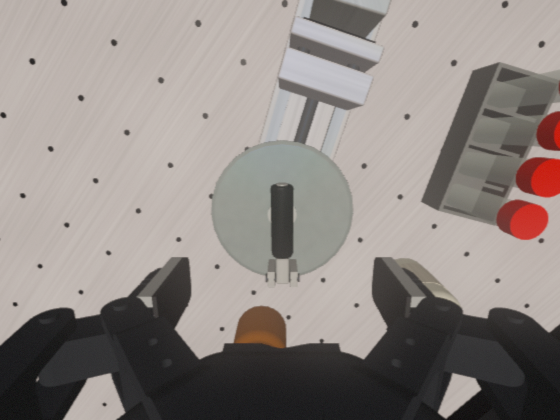

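Run:
```python
from h import *
import pickle;c=pickle.load(open('w1.pkl','rb'))
b=cv2.imread('pics/w1.png').astype(int)
m=((b[...,1]-b[...,2])>3).astype(np.uint8);m[:130]=0;m[290:]=0;m[:,:195]=0;m[:,365:]=0
n,l,s,_=cv2.connectedComponentsWithStats(m);i=1+np.argmax(s[1:,4]);print(s[i])
cs,_=cv2.findContours((l==i).astype(np.uint8),0,cv2.CHAIN_APPROX_NONE)
p=cv2.convexHull(max(cs,key=len))[:,0].astype(float)
W=np.array([ray('',q,93,c)[:2] for q in p])
from scipy.optimize import least_squares
r=least_squares(lambda v:np.hypot(*(W-v[:2]).T)-v[2],[525,-15,70],loss='soft_l1');print(r.x,abs(r.fun).max())
C=r.x[:2]
g=b.sum(2);k=((g<150)).astype(np.uint8);k[:175]=0;k[262:]=0;k[:,:262]=0;k[:,302:]=0
y,x=np.nonzero(k)
for zz in(119,125):
 P=np.array([ray('',q,zz,c)[:2] for q in zip(x,y)]);u,sv,vt=np.linalg.svd(P-P.mean(0));d=vt[0]*np.sign(vt[0][1]);t=(P-C)@d
 print(zz,P.mean(0),d,np.degrees(np.arctan2(d[1],d[0])),'along',t.min(),t.max(),'lat',((P-C)@[-d[1],d[0]]).mean())
print(ray('',(283,270),119,c)[:2]-C, (ray('',(283,265),123,c)[:2]-C)@d,(ray('',(283,284),123,c)[:2]-C)@d)
t=C+13*d;print('tcp xy target',t)
```

```text
[ 221  144  116   58 3790]
[521.56550259  -6.89002068  54.42303976] 41.556430335549685<stdin>:15: RuntimeWarning: Mean of empty slice.
  ret = ret.dtype.type(ret / rcount)
Traceback (most recent call last):
numpy.linalg.LinAlgError: 1-dimensional array given. Array must be at least two-dimensional
```

Run:
```python
from h import *
import pickle;c=pickle.load(open('w1.pkl','rb'))
L,Rr,T,B=[ray('',q,93,c)[:2] for q in((212,208),(353,208),(282,140),(260,273))]
print(L,Rr,(L+Rr)/2,np.linalg.norm(L-Rr),T)
d=np.array([-.626,.78]);d/=np.hypot(*d);C1=T-70*d;print('C from top',C1)
C=np.array([527.3,-15.5])
for z in(119,):
 for q in((282.5,184),(282.5,258),(282.5,270)):
  v=ray('',q,z,c)[:2];print(q,v,(v-C)@d,(v-C)@[-d[1],d[0]])
```

```text
[474.74446634 -54.41007572] [581.25056394  31.45790356] [527.99751514 -11.47608608] 136.80957090535097 [487.22809023  38.16603969]
C from top [531.04204433 -16.42642707]
(282.5, 184) [510.22444257  10.21777538] 30.744921238800206 -2.7800089740076217
(282.5, 258) [553.61010504 -43.42329675] -38.24501976992835 -3.0414784743708765
(282.5, 270) [561.21259301 -52.82284449] -50.33415629137305 -3.0872958854292527
```

Request:
apply_moves(
  series=[
    [[0,0,0.52,0,0,0],[0,0,0.52,0,0,0],[0,0,0.52,0,0,0],[0,0,0.52,0,0,0],[0,0,0.48,0,0,0]],
  ],
)

```text
clock: 4.03
eef_pos: [521.5, -10.5, 106.0]
tool_rot: [3.141, 0.001, 0.671]
force: [0.0, -0.3, -0.6]
width: 85.6
```

Request:
apply_moves(
  series=[
    [[0,0,0,0,0,0],[0,0,0,0,0,0],[0,0,0,0,0,0],[0,0,0,0,0,0],[0,0,0,0,0,0]],
  ],
  claw=-1,
)

```text
clock: 4.65
eef_pos: [523.5, -8.4, 107.7]
tool_rot: [3.14, -0.003, 0.674]
force: [2.3, 1.3, 1.1]
width: 18.4
```

Run:
```python
from h import *
s=ctrl.read_state();print(s['clock'],s['eef_pos'],s['force'],s['torque'],s['width'])
im=viewer.get_image('scene');cv2.imwrite('pics/s2.png',cv2.resize(im[150:285,180:360],(800,600),interpolation=cv2.INTER_CUBIC))
```

```text
4.65 [523.4883595   -8.37580871 107.66102604] [2.31606889 1.26512175 1.08488778] [ 0.28380634 -0.52649872  0.04298862] 18.36994941250899
```

View pics/s2.png

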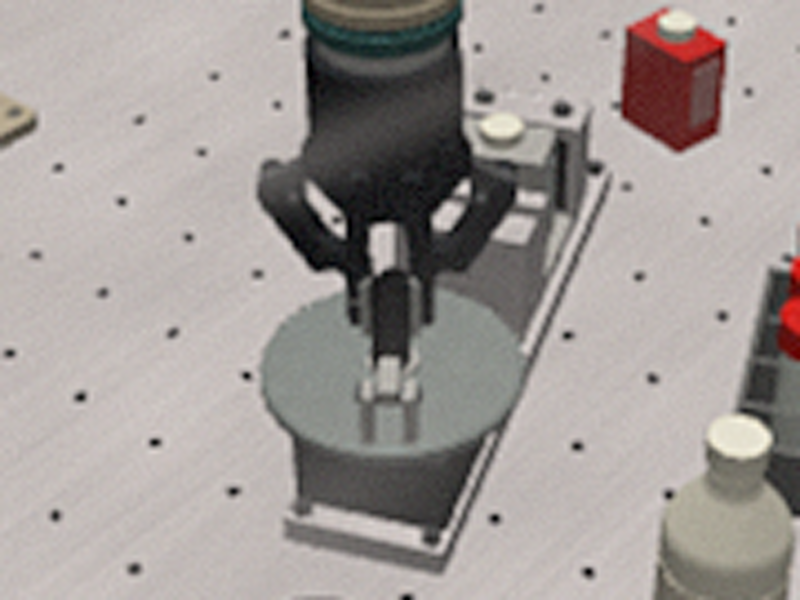

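The fingers hold the sleeve: pads at about (388,300) in the crop and pivot at about (388,385), with the handle a little raised. Next I lift it along the arc.

Request:
apply_moves(
  series=[
    [[0,0.02,-0.12,0,0,0],[0,0.03,-0.12,0,0,0],[0,0.04,-0.12,0,0,0],[0,0.05,-0.11,0,0,0],[0,0.07,-0.11,0,0,0]],
  ],
)

```text
clock: 5.32
eef_pos: [530.0, -17.0, 135.5]
tool_rot: [3.141, -0.003, 0.673]
force: [8.3, 0.5, -11.9]
width: 17.8
```

Request:
apply_moves(
  series=[
    [[0,0.07,-0.1,0,0,0],[0,0.08,-0.09,0,0,0],[0,0.09,-0.08,0,0,0],[0,0.1,-0.07,0,0,0],[0,0.11,-0.06,0,0,0]],
  ],
)

```text
clock: 5.95
eef_pos: [542.5, -32.9, 155.0]
tool_rot: [-3.138, -0.002, 0.674]
force: [2.6, 8.7, -8.4]
width: 17.5
```

Run:
```python
from h import *
s=ctrl.read_state();print(s['clock'],s['eef_pos'],s['force'],s['torque'],s['width'])
im=viewer.get_image('scene');cv2.imwrite('pics/s3.png',cv2.resize(im[150:285,180:360],(800,600),interpolation=cv2.INTER_CUBIC))
```

```text
5.95 [542.47201077 -32.92337061 154.96132755] [ 2.57124944  8.70812891 -8.39685808] [ 2.11779939 -0.14210155  0.08244958] 17.530900122424388
```

View pics/s3.png

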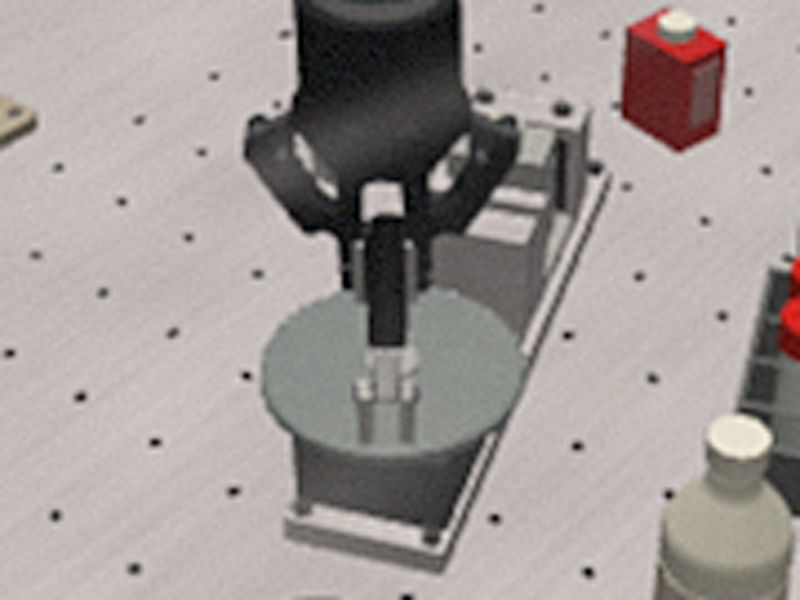

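Request:
apply_moves(
  series=[
    [[0,0.11,-0.05,0,0,0],[0,0.12,-0.04,0,0,0],[0,0.12,-0.03,0,0,0],[0,0.12,-0.02,0,0,0],[0,0.13,-0.01,0,0,0]],
  ],
)

```text
clock: 6.62
eef_pos: [557.8, -54.3, 163.0]
tool_rot: [-3.133, 0.003, 0.674]
force: [-2.9, 10.1, 2.4]
width: 16.5
```

Run:
```python
from h import *
s=ctrl.read_state();print(s['clock'],s['eef_pos'],s['force'],s['torque'],s['width'])
```

```text
6.625 [557.78379142 -54.32165978 163.00952519] [-2.9016633  10.13638714  2.43999114] [ 2.83499331 -0.02800024 -0.05191549] 16.489563490143773
```

Request:
apply_moves(
  series=[
    [[0,0,0,0,0,0],[0,0,0,0,0,0],[0,0,0,0,0,0],[0,0,0,0,0,0],[0,0,0,0,0,0]],
  ],
  claw=-0.2,
)

```text
clock: 7.25
eef_pos: [561.3, -58.4, 163.3]
tool_rot: [3.141, 0.0, 0.673]
force: [-0.2, -0.2, 0.5]
width: 34.3
```

Run:
```python
from h import *
s=ctrl.read_state();print(s['clock'],s['eef_pos'],s['force'],s['torque'],s['width'])
im=viewer.get_image('scene');A=im[150:285,180:360]
t=viewer.get_image('top');B=t[150:285,180:360]
w=viewer.get_image('wrist')
cv2.imwrite('pics/s4.png',np.vstack([np.hstack([cv2.resize(A,(400,300),interpolation=cv2.INTER_CUBIC),cv2.resize(B,(400,300),interpolation=cv2.INTER_CUBIC)]),np.hstack([cv2.resize(w,(400,300)),np.zeros((300,400,3),np.uint8)])]))
```

```text
7.25 [561.2793154  -58.37943646 163.34382873] [-0.21442981 -0.17966741  0.47628183] [-0.0182031  -0.03065489  0.06095553] 34.29203782241194
```

View pics/s4.png

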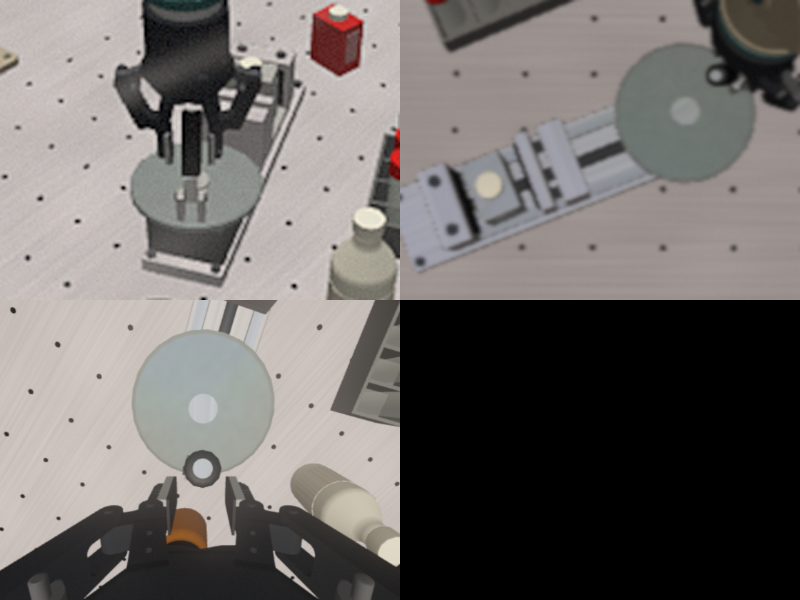

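Run:
```python
from h import *
C=ray('wrist',(284,151),93);T=ray('top',(308.25,200),93);print(C,T)
for z in(208,213):
  e=ray('wrist',(283,235),z);print(z,e,np.hypot(*(e-C)[:2]))
e=ray('top',((718-400)*.45+180,74*.45+150),211);print(e)
print(proj('wrist',[563,-57.5,119]))
```

```text
[530.56449208 -16.02698158  93.        ] [528.89645594 -18.13757532  93.        ]
208 [542.35805628 -33.1997335  208.        ] 20.832464211498788
213 [541.22545629 -31.84421615 213.        ] 19.074618399960574
[541.27306479 -37.39984826 211.        ]
[283.41073919 235.62945871]
```

The handle end shows at wrist pixel (283,235), and triangulation puts the handle at about 70°: it slipped partly out of the pads. I'll tilt the tool 20° to match the handle, regrip, and rotate it upright rigidly.

Request:
apply_moves(
  series=[
    [[0,-0.066,0,-0.83,0,0],[0,-0.066,0,-0.83,0,0],[0,-0.067,0,-0.83,0,0],[0,-0.067,0.02,-0.83,0,0],[0,0,0,0,0,0]],
  ],
)

```text
clock: 8.02
eef_pos: [552.5, -45.3, 160.3]
tool_rot: [2.795, 0.002, 0.679]
force: [0.7, 0.7, 0.2]
width: 33.8
```

Run:
```python
from h import *
s=ctrl.read_state();print(s['clock'],s['eef_pos'],s['tool_rot'],s['force'],s['torque'],s['width'])
im=viewer.get_image('scene');A=im[150:285,180:360]
w=viewer.get_image('wrist')
cv2.imwrite('pics/s5.png',np.hstack([cv2.resize(A,(400,300),interpolation=cv2.INTER_CUBIC),cv2.resize(w,(400,300))]))
```

```text
8.025 [552.47132976 -45.25947642 160.29236866] [2.79509877e+00 1.53009426e-03 6.79462003e-01] [0.68142162 0.67702891 0.16474282] [0.25654915 0.17592427 0.01283023] 33.785066505055866
```

View pics/s5.png

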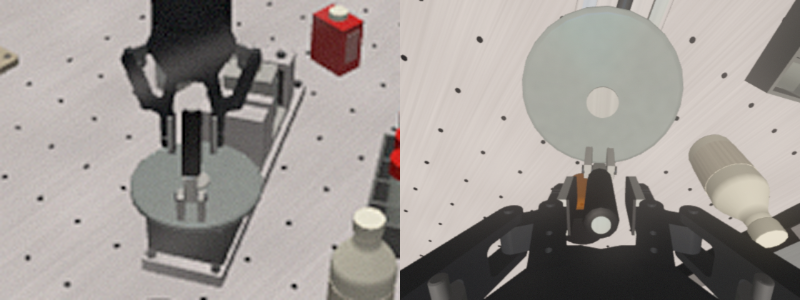

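Run:
```python
from h import *
C=ray('wrist',(281.5,142),93);print('C',C)
for C0 in(C[:2],np.array([529.5,-16])):
  P=np.array([*(C0-55*np.array([-.626,.78])),119])
  for a in(65,70,75,80,85):
    a=np.radians(a);u=np.array([-.626*np.cos(a),.78*np.cos(a),np.sin(a)])
    print(np.degrees(a).round(),proj('wrist',P).round(),proj('wrist',P+92*u).round(),proj('wrist',P+23*u).round(), proj('scene',P+92*u).round(1))
s=ctrl.read_state();R=Ro.from_euler('xyz',s['tool_rot']).as_matrix();g=s['eef_pos']-19*R[:,2];print('G',g,proj('wrist',g))
```

```text
C [530.37957978 -17.98456787  93.        ]
65.0 [282. 237.] [282. 302.] [282. 247.] [266.2 196.8]
70.0 [282. 237.] [282. 322.] [282. 250.] [266.  197.7]
75.0 [282. 237.] [282. 341.] [282. 253.] [265.9 198.9]
80.0 [282. 237.] [282. 357.] [282. 256.] [265.7 200.4]
85.0 [282. 237.] [282. 370.] [282. 259.] [265.6 202.3]
65.0 [283. 234.] [284. 298.] [283. 244.] [266.5 196.2]
70.0 [283. 234.] [284. 319.] [283. 247.] [266.3 197.1]
75.0 [283. 234.] [284. 337.] [283. 251.] [266.2 198.3]
80.0 [283. 234.] [284. 354.] [283. 254.] [266.  199.9]
85.0 [283. 234.] [284. 367.] [283. 256.] [265.9 201.7]
G [549.74047186 -43.14264923 178.73446757] [280.6019101  281.82420002]
```

Request:
apply_moves(
  series=[
    [[0,0,0,0,0,0],[0,0,0,0,0,0],[0,0,0,0,0,0],[0,0,0,0,0,0],[0,0,0,0,0,0]],
  ],
  claw=-1,
)

```text
clock: 8.75
eef_pos: [553.7, -49.2, 160.9]
tool_rot: [2.793, 0.0, 0.672]
force: [2.2, -2.3, 3.9]
width: 18.6
```

Request:
apply_moves(
  series=[
    [[0,0.065,0.002,0.7,0,0],[0,0.065,0.002,0.7,0,0],[0,0.065,0.002,0.7,0,0],[0,0.065,0.002,0.7,0,0],[0,0.065,0.002,0.7,0,0]],
  ],
)

```text
clock: 9.38
eef_pos: [562.8, -60.5, 163.8]
tool_rot: [-3.12, 0.0, 0.673]
force: [-1.1, -1.4, 0.9]
width: 18.5
```

Run:
```python
from h import *
s=ctrl.read_state();print(s['clock'],s['eef_pos'],s['tool_rot'],s['force'],s['torque'],s['width'])
R=Ro.from_euler('xyz',s['tool_rot']).as_matrix();g=s['eef_pos']-19*R[:,2];print('G',g,(g[:2]-[530,-17])@[-.626,.78]+55)
```

```text
9.375 [562.79002322 -60.51262663 163.83175062] [-3.11971732e+00  8.26303342e-05  6.73435879e-01] [-1.09750285 -1.38204044  0.94534628] [-0.53977764  0.19257711 -0.03796865] 18.457313013943903
G [563.05044857 -60.83651396 182.8272047 ] 0.11793830569106944
```

Request:
apply_moves(
  series=[
    [[0,0.02,0,0.25,0,0],[0,0.02,0,0.25,0,0],[0,0,0,0,0,0],[0,0,0,0,0,0],[0,0,0,0,0,0]],
  ],
)

```text
clock: 10.0
eef_pos: [564.0, -62.1, 163.7]
tool_rot: [-3.07, 0.001, 0.673]
force: [-2.3, -1.4, 7.2]
width: 18.2
```

Run:
```python
from h import *
s=ctrl.read_state();print(s['clock'],s['eef_pos'],s['tool_rot'],s['force'],s['torque'],s['width'])
R=Ro.from_euler('xyz',s['tool_rot']).as_matrix();g=s['eef_pos']-19*R[:,2];print('G',g,(g[:2]-[530,-17])@[-.626,.78]+55)
t=viewer.get_image('top');B=t[150:285,180:360];A=viewer.get_image('scene')[150:285,180:360]
cv2.imwrite('pics/s6.png',np.hstack([cv2.resize(A,(400,300),interpolation=cv2.INTER_CUBIC),cv2.resize(B,(400,300),interpolation=cv2.INTER_CUBIC)]))
```

```text
10.0 [564.02721209 -62.1118626  163.72150345] [-3.07016204e+00  5.93286081e-04  6.73456166e-01] [-2.26281711 -1.43747437  7.19173146] [-0.37514259  0.47755126  0.04493069] 18.20583783146747
G [564.88174369 -63.16481731 182.67304856] -2.844529052196222
```

View pics/s6.png

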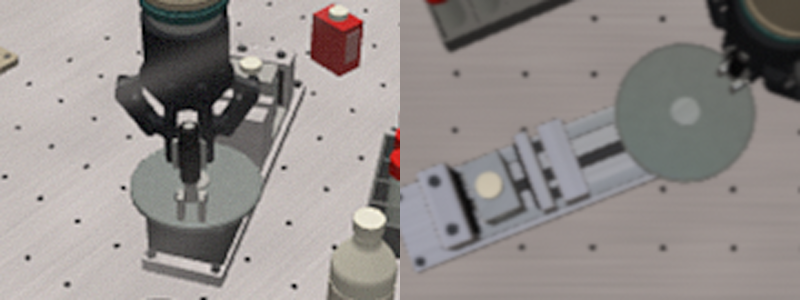

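Request:
apply_moves(
  series=[
    [[0,0,0,0,0,0],[0,0,0,0,0,0],[0,-0.015,0,-0.34,0,0],[0,-0.015,0,-0.34,0,0],[0,0,0,0,0,0]],
  ],
  claw=-0.3,
)

```text
clock: 10.72
eef_pos: [563.0, -59.7, 163.7]
tool_rot: [3.141, 0.0, 0.676]
force: [-0.5, -0.2, -1.0]
width: 30.1
```

Run:
```python
from h import *
s=ctrl.read_state();print(s['clock'],s['eef_pos'],s['tool_rot'],s['force'],s['torque'],s['width'])
w=viewer.get_image('wrist')
cv2.imwrite('pics/s7.png',w)
for q in((283,234),):print(proj('wrist',[564.4,-59.9,211]),proj('wrist',[564.4,-59.9,119]),proj('wrist',[530,-17,93]))
```

```text
10.725 [562.95282863 -59.67433227 163.67771146] [3.14099772e+00 2.07282607e-04 6.75838401e-01] [-0.49601483 -0.21884637 -1.01716723] [-0.01093259 -0.03016063 -0.0192465 ] 30.096847191579286
[283.52954303 320.94932152] [282.26829125 235.34497534] [282.12921223 147.38057593]
```

View pics/s7.png

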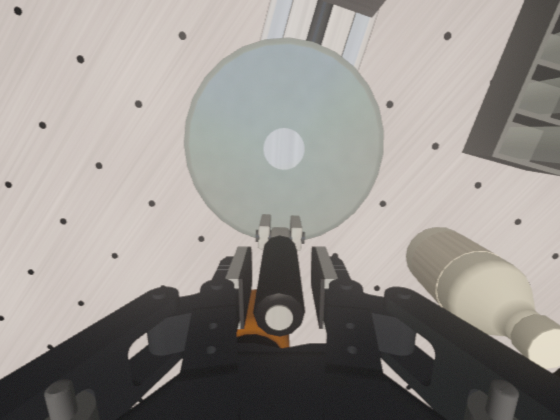

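```bash
cat > crank.py <<'E'
from h import *
import sys
def crank(p0,ph0,steps,C=(530,-17),R=55,z=163.7,yaw=np.radians(38.7)):
    ph=np.cumsum(steps)+0.
    T=[[C[0]+R*np.cos(np.radians(ph0-a)),C[1]+R*np.sin(np.radians(ph0-a)),z] for a in ph]
    return rows(T,0,p0=p0,y0=yaw,dec=3)
E
python3 -c "
from crank import *
crank([563,-59.7,163.7],-52,[6,9]+[12]*33)"
```

```text
[[[-0.109, 0.013, 0.0, 0, 0, 0.0], [-0.17, -0.033, -0.0, 0, 0, 0.0], [-0.213, -0.085, -0.0, 0, 0, 0.0], [-0.192, -0.128, -0.0, 0, 0, 0.0], [-0.16, -0.164, -0.0, 0, 0, 0.0]]]
[[[-0.123, -0.195, -0.0, 0, 0, 0.0], [-0.08, -0.215, -0.0, 0, 0, 0.0], [-0.033, -0.228, -0.0, 0, 0, 0.0], [0.015, -0.229, -0.0, 0, 0, 0.0], [0.062, -0.222, -0.0, 0, 0, 0.0]]]
[[[0.107, -0.203, -0.0, 0, 0, 0.0], [0.147, -0.177, -0.0, 0, 0, 0.0], [0.18, -0.143, -0.0, 0, 0, 0.0], [0.206, -0.102, -0.0, 0, 0, 0.0], [0.223, -0.057, -0.0, 0, 0, 0.0]]]
[[[0.23, -0.009, -0.0, 0, 0, 0.0], [0.227, 0.039, 0.0, 0, 0, 0.0], [0.213, 0.085, 0.0, 0, 0, 0.0], [0.192, 0.128, 0.0, 0, 0, 0.0], [0.16, 0.164, 0.0, 0, 0, 0.0]]]
[[[0.123, 0.194, 0.0, 0, 0, 0.0], [0.08, 0.216, 0.0, 0, 0, 0.0], [0.033, 0.228, 0.0, 0, 0, 0.0], [-0.015, 0.229, 0.0, 0, 0, 0.0], [-0.062, 0.222, 0.0, 0, 0, 0.0]]]
[[[-0.107, 0.203, 0.0, 0, 0, 0.0], [-0.147, 0.177, 0.0, 0, 0, 0.0], [-0.18, 0.143, 0.0, 0, 0, 0.0], [-0.206, 0.102, 0.0, 0, 0, 0.0], [-0.223, 0.056, 0.0, 0, 0, 0.0]]]
[[[-0.23, 0.01, 0.0, 0, 0, 0.0], [-0.227, -0.039, -0.0, 0, 0, 0.0], [-0.213, -0.085, -0.0, 0, 0, 0.0], [-0.192, -0.128, -0.0, 0, 0, 0.0], [-0.16, -0.164, -0.0, 0, 0, 0.0]]]
end [517.7 -70.6 163.7] 38.7
```

Request:
apply_moves(
  series=[
    [[0,0,0,0,0,0],[0,0,0,0,0,0],[0,0,0,0,0,0],[0,0,0,0,0,0],[0,0,0,0,0,0]],
  ],
  claw=-1,
)

```text
clock: 11.4
eef_pos: [563.5, -61.3, 163.7]
tool_rot: [-3.141, 0.0, 0.673]
force: [-1.2, 0.6, 5.2]
width: 18.3
```

Request:
apply_moves(
  series=[
    [[-0.109,0.013,0,0,0,0],[-0.17,-0.033,0,0,0,0],[-0.213,-0.085,0,0,0,0],[-0.192,-0.128,0,0,0,0],[-0.16,-0.164,0,0,0,0]],
  ],
)

```text
clock: 12.02
eef_pos: [520.9, -71.2, 163.8]
tool_rot: [3.139, -0.006, 0.673]
force: [4.9, 2.4, -1.5]
width: 18.7
```

Request:
apply_moves(
  series=[
    [[-0.123,-0.195,0,0,0,0],[-0.08,-0.215,0,0,0,0],[-0.033,-0.228,0,0,0,0],[0.015,-0.229,0,0,0,0],[0.062,-0.222,0,0,0,0]],
  ],
)

```text
clock: 12.65
eef_pos: [479.1, -35.7, 163.7]
tool_rot: [3.139, -0.001, 0.671]
force: [2.8, -3.8, 2.1]
width: 19.0
```

```bash
cat > st.py <<'E'
from h import *
def st(ph,C=(530,-17)):
    s=ctrl.read_state();p=s['eef_pos'];a=np.arctan2(p[1]-C[1],p[0]-C[0]);t=np.array([np.sin(a),-np.cos(a)]);r=np.array([np.cos(a),np.sin(a)]);f=s['force'][:2]
    print(s['clock'],p.round(1),'ang',np.degrees(a).round(1),'cmd',(ph+180)%360-180,'rad',np.hypot(*(p[:2]-C)).round(1),'Ft(resist)',(-f@t).round(1),'Fr',(f@r).round(1),'Fz',s['force'][2].round(1),'w',s['width'].round(1),s['tool_rot'].round(3))
E
python3 -c "
from st import *;st(-52-51-60)
t=viewer.get_image('top');cv2.imwrite('pics/t8.png',t)"
```

```text
Traceback (most recent call last):
  File "st.py", line 4, in st
    print(s['clock'],p.round(1),'ang',np.degrees(a).round(1),'cmd',(ph+180)%360-180,'rad',np.hypot(*(p[:2]-C)).round(1),'Ft(resist)',(-f@t).round(1),'Fr',(f@r).round(1),'Fz',s['force'][2].round(1),'w',s['width'].round(1),s['tool_rot'].round(3))
                                                                                                                                                                                                         ^^^^^^^^^^^^^^^^
AttributeError: 'float' object has no attribute 'round'
```

Request:
apply_moves(
  series=[
    [[0.107,-0.203,0,0,0,0],[0.147,-0.177,0,0,0,0],[0.18,-0.143,0,0,0,0],[0.206,-0.102,0,0,0,0],[0.223,-0.057,0,0,0,0]],
  ],
)

```text
clock: 13.28
eef_pos: [489.0, 18.9, 163.6]
tool_rot: [-3.141, 0.004, 0.673]
force: [-2.4, -4.5, 9.9]
width: 18.6
```

```bash
sed -i "s/s\['width'\].round(1)/s['width']/" st.py
python3 -c "
from st import *;st(-52-51-120)
t=viewer.get_image('top');a=cv2.imread('pics/top0.png')
f=lambda x:cv2.resize(x[200:275,160:310],(800,400),interpolation=cv2.INTER_CUBIC)[:, :]
cv2.imwrite('pics/t8.png',np.vstack([cv2.resize(f(a),(600,300)),cv2.resize(f(t),(600,300))]))"
```

```text
13.275 [489.   18.9 163.6] ang 138.8 cmd 137 rad 54.5 Ft(resist) 5.0 Fr -1.2 Fz 9.9 w 18.618967072480746 [-3.141  0.004  0.673]
```

View pics/t8.png

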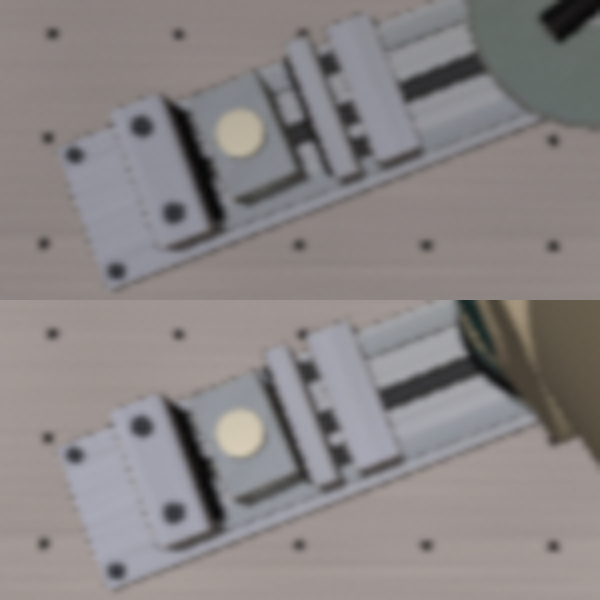

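Request:
apply_moves(
  series=[
    [[0.23,-0.009,-0.02,0,0,0],[0.227,0.039,-0.01,0,0,0],[0.213,0.085,0,0,0,0],[0.192,0.128,0,0,0,0],[0.16,0.164,0,0,0,0]],
  ],
)

```text
clock: 13.95
eef_pos: [539.5, 37.4, 163.8]
tool_rot: [-3.136, 0.005, 0.675]
force: [-5.3, 2.7, 2.8]
width: 18.8
```

```bash
python3 -c "
from st import *;from crank import crank;st(77)
C=np.array([530,-17]);a=np.radians(77)
crank([530+55*np.cos(a),-17+55*np.sin(a),162.2],77,[6]*40,z=162.2)
t=viewer.get_image('top');cv2.imwrite('pics/t9.png',cv2.resize(t[200:275,160:310],(600,300),interpolation=cv2.INTER_CUBIC))"
```

```text
13.95 [539.5  37.4 163.8] ang 80.1 cmd 77 rad 55.2 Ft(resist) 5.7 Fr 1.7 Fz 2.8 w 18.787832256649942 [-3.136  0.005  0.675]
[[[0.067, 0.094, 0.0, 0, 0, 0.0], [0.056, 0.1, 0.0, 0, 0, 0.0], [0.045, 0.106, 0.0, 0, 0, 0.0], [0.035, 0.11, 0.0, 0, 0, 0.0], [0.022, 0.113, 0.0, 0, 0, 0.0]]]
[[[0.011, 0.115, 0.0, 0, 0, 0.0], [-0.002, 0.115, 0.0, 0, 0, 0.0], [-0.013, 0.114, 0.0, 0, 0, 0.0], [-0.025, 0.112, 0.0, 0, 0, 0.0], [-0.037, 0.109, 0.0, 0, 0, 0.0]]]
[[[-0.048, 0.105, 0.0, 0, 0, 0.0], [-0.059, 0.099, 0.0, 0, 0, 0.0], [-0.069, 0.092, 0.0, 0, 0, 0.0], [-0.078, 0.085, 0.0, 0, 0, 0.0], [-0.086, 0.076, 0.0, 0, 0, 0.0]]]
[[[-0.094, 0.067, 0.0, 0, 0, 0.0], [-0.101, 0.056, 0.0, 0, 0, 0.0], [-0.106, 0.045, 0.0, 0, 0, 0.0], [-0.11, 0.035, 0.0, 0, 0, 0.0], [-0.112, 0.022, 0.0, 0, 0, 0.0]]]
[[[-0.115, 0.011, 0.0, 0, 0, 0.0], [-0.115, -0.002, -0.0, 0, 0, 0.0], [-0.115, -0.013, -0.0, 0, 0, 0.0], [-0.112, -0.025, -0.0, 0, 0, 0.0], [-0.109, -0.037, -0.0, 0, 0, 0.0]]]
[[[-0.105, -0.048, -0.0, 0, 0, 0.0], [-0.099, -0.059, -0.0, 0, 0, 0.0], [-0.092, -0.069, -0.0, 0, 0, 0.0], [-0.085, -0.078, -0.0, 0, 0, 0.0], [-0.076, -0.086, -0.0, 0, 0, 0.0]]]
[[[-0.066, -0.094, -0.0, 0, 0, 0.0], [-0.056, -0.101, -0.0, 0, 0, 0.0], [-0.046, -0.106, -0.0, 0, 0, 0.0], [-0.034, -0.11, -0.0, 0, 0, 0.0], [-0.023, -0.112, -0.0, 0, 0, 0.0]]]
[[[-0.01, -0.115, -0.0, 0, 0, 0.0], [0.001, -0.115, -0.0, 0, 0, 0.0], [0.013, -0.115, -0.0, 0, 0, 0.0], [0.026, -0.112, -0.0, 0, 0, 0.0], [0.037, -0.109, -0.0, 0, 0, 0.0]]]
end [477.4 -33.1 162.2] 38.7
```

Request:
apply_moves(
  series=[
    [[0.067,0.094,0,0,0,0],[0.056,0.1,0,0,0,0],[0.045,0.106,0,0,0,0],[0.035,0.11,0,0,0,0],[0.022,0.113,0,0,0,0]],
  ],
)

```text
clock: 14.62
eef_pos: [566.1, 25.2, 163.8]
tool_rot: [-3.136, 0.001, 0.675]
force: [-2.5, 6.0, -1.9]
width: 18.5
```

```bash
python3 -c "
from st import *;st(47)"
```

```text
14.625 [566.1  25.2 163.8] ang 49.5 cmd 47 rad 55.6 Ft(resist) 5.8 Fr 3.0 Fz -1.9 w 18.50822189600318 [-3.136e+00  1.000e-03  6.750e-01]
```

Request:
apply_moves(
  series=[
    [[0.011,0.115,0,0,0,0],[-0.002,0.115,0,0,0,0],[-0.013,0.114,0,0,0,0],[-0.025,0.112,0,0,0,0],[-0.037,0.109,0,0,0,0]],
  ],
)

```text
clock: 15.25
eef_pos: [582.7, 1.7, 163.9]
tool_rot: [-3.137, -0.003, 0.676]
force: [1.5, 5.3, -4.5]
width: 18.5
```

```bash
python3 -c "
from st import *;st(17)
t=viewer.get_image('top');cv2.imwrite('pics/t10.png',np.vstack([cv2.resize(cv2.imread('pics/t9.png'),(600,300)),cv2.resize(t[200:275,160:310],(600,300),interpolation=cv2.INTER_CUBIC)]))"
```

```text
15.25 [582.7   1.7 163.9] ang 19.6 cmd 17 rad 55.9 Ft(resist) 4.5 Fr 3.2 Fz -4.5 w 18.460188804654354 [-3.137e+00 -3.000e-03  6.760e-01]
```

View pics/t10.png

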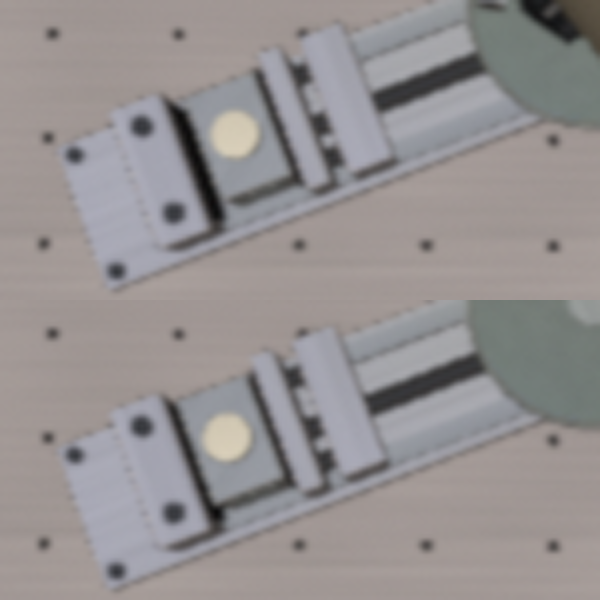

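The cell is pushed square against the moving jaw and has almost reached the fixed jaw, with a thin dark gap left at about (190,450).

Request:
apply_moves(
  series=[
    [[-0.048,0.105,0,0,0,0],[-0.059,0.099,0,0,0,0],[-0.069,0.092,0,0,0,0],[-0.078,0.085,0,0,0,0],[-0.086,0.076,0,0,0,0]],
  ],
)

```text
clock: 15.92
eef_pos: [584.7, -27.9, 163.9]
tool_rot: [-3.139, -0.004, 0.675]
force: [3.5, 3.9, -8.0]
width: 18.7
```

```bash
python3 -c "
from st import *;st(-13)"
```

```text
15.925 [584.7 -27.9 163.9] ang -11.2 cmd -13 rad 55.8 Ft(resist) 4.5 Fr 2.7 Fz -8.0 w 18.710874550237524 [-3.139 -0.004  0.675]
```

Request:
apply_moves(
  series=[
    [[-0.094,0.067,0.02,0,0,0],[-0.101,0.056,0.01,0,0,0],[-0.106,0.045,0,0,0,0],[-0.11,0.035,0,0,0,0],[-0.112,0.022,0,0,0,0]],
  ],
)

```text
clock: 16.55
eef_pos: [573.1, -52.1, 163.8]
tool_rot: [-3.141, -0.008, 0.675]
force: [5.1, 6.5, -2.1]
width: 18.7
```

```bash
python3 -c "
from st import *;st(-43)"
```

```text
16.55 [573.1 -52.1 163.8] ang -39.2 cmd -43 rad 55.7 Ft(resist) 8.3 Fr -0.1 Fz -2.1 w 18.71797693563742 [-3.141 -0.008  0.675]
```

```bash
python3 -c "
from crank import *
a=np.radians(-43)
crank([530+55*np.cos(a),-17+55*np.sin(a),163.7],-43,[3]*10)"
```

```text
[[[-0.057, 0.007, 0.0, 0, 0, 0.0], [-0.058, 0.004, 0.0, 0, 0, 0.0], [-0.057, 0.0, 0.0, 0, 0, 0.0], [-0.058, -0.002, -0.0, 0, 0, 0.0], [-0.057, -0.005, -0.0, 0, 0, 0.0]]]
[[[-0.057, -0.008, -0.0, 0, 0, 0.0], [-0.057, -0.011, -0.0, 0, 0, 0.0], [-0.055, -0.015, -0.0, 0, 0, 0.0], [-0.055, -0.017, -0.0, 0, 0, 0.0], [-0.055, -0.019, -0.0, 0, 0, 0.0]]]
end [546.1 -69.6 163.7] 38.7
```

Request:
apply_moves(
  series=[
    [[-0.057,0.007,0,0,0,0],[-0.058,0.004,0,0,0,0],[-0.057,0,0,0,0,0],[-0.058,-0.002,0,0,0,0],[-0.057,-0.005,0,0,0,0]],
  ],
)

```text
clock: 17.18
eef_pos: [563.5, -61.1, 163.9]
tool_rot: [3.14, -0.01, 0.675]
force: [8.5, 6.3, -5.0]
width: 18.8
```

```bash
python3 -c "
from st import *;st(-58)"
```

```text
17.175 [563.5 -61.1 163.9] ang -52.8 cmd -58 rad 55.4 Ft(resist) 10.5 Fr 0.1 Fz -5.0 w 18.79976186351819 [ 3.14  -0.01   0.675]
```

Resistance is clear at 10.5 N, so I stop cranking. I unload sideways, then pause and read.

Request:
apply_moves(
  series=[
    [[0.03,0,0,0,0,0],[0.03,0,0,0,0,0],[0,0,0,0,0,0],[0,0,0,0,0,0],[0,0,0,0,0,0]],
  ],
)

```text
clock: 17.8
eef_pos: [563.5, -61.3, 163.8]
tool_rot: [3.141, -0.004, 0.674]
force: [4.1, 4.3, -0.6]
width: 18.5
```

Request:
apply_moves(
  series=[
    [[0,-0.086,0.004,-0.92,0,0],[0,-0.086,0.004,-0.92,0,0],[0,-0.086,0.004,-0.92,0,0],[0,-0.086,0.004,-0.92,0,0],[0,-0.086,0.004,-0.92,0,0]],
  ],
)

```text
clock: 18.42
eef_pos: [551.5, -46.4, 159.8]
tool_rot: [2.655, -0.005, 0.675]
force: [16.2, -9.1, -20.8]
width: 18.7
```

```bash
python3 -c "
from st import *;st(-53);s=ctrl.read_state();print(s['torque'],s['qpos'].round(2))"
```

```text
18.425 [551.5 -46.4 159.8] ang -53.8 cmd -53 rad 36.4 Ft(resist) 7.7 Fr 16.9 Fz -20.8 w 18.70169202944232 [ 2.655 -0.005  0.675]
[ 0.10936079 -1.3784195   0.53585219] [-0.34  0.55  0.14  2.16  1.05  0.41 -0.53]
```

Request:
apply_moves(
  series=[
    [[0,0,0,0,0,0],[0,0,0,0,0,0],[0,0,-0.5,0,0,0],[0,0,-0.5,0,0,0],[0,0,-0.5,0,0,0]],
  ],
  claw=-0.2,
)

```text
clock: 19.05
eef_pos: [526.8, -22.6, 225.8]
tool_rot: [2.661, 0.001, 0.667]
force: [1.0, 0.6, -0.3]
width: 34.5
```

Request:
apply_moves(
  series=[
    [[0,0,0,0.92,0,0],[0,0,0,0.92,0,0],[0,0,0,0.92,0,0],[0,0,0,0.92,0,0],[0,0,0,0.92,0,0]],
  ],
  claw=-1,
)

```text
clock: 19.68
eef_pos: [527.2, -22.6, 225.8]
tool_rot: [-3.137, -0.002, 0.668]
force: [-0.3, -0.9, 0.3]
width: -0.0
```

```bash
python3 -c "
from st import *;st(-53)
C=ray('wrist',(0,0),93)
w=viewer.get_image('wrist');t=viewer.get_image('top');A=viewer.get_image('scene')[150:285,180:360]
B=t[150:285,180:360];q=lambda x:cv2.resize(x,(400,300),interpolation=cv2.INTER_CUBIC)
cv2.imwrite('pics/f.png',np.vstack([np.hstack([q(A),q(B)]),np.hstack([q(w),q(t[200:275,160:260])])]))
P=np.array([563.5,-61,119])
for a in(50,60,70,80):
    r=np.radians(a);u=np.array([-.61*np.cos(r),.79*np.cos(r),np.sin(r)]);print(a,proj('wrist',P+92*u).round(),proj('top',P+92*u).round(1),proj('scene',P+92*u).round(1))
"
```

```text
19.675 [527.2 -22.6 225.8] ang -117.0 cmd -53 rad 6.2 Ft(resist) 0.1 Fr 0.9 Fz 0.3 w -0.02694138500983044 [-3.137e+00 -2.000e-03  6.680e-01]
50 [290. 228.] [310.1 192.4] [266.7 195.9]
60 [290. 254.] [315.9 187.5] [266.3 196.1]
70 [290. 281.] [322.1 182.4] [265.8 197.5]
80 [290. 308.] [328.7 177.1] [265.4 200.2]
```

View pics/f.png

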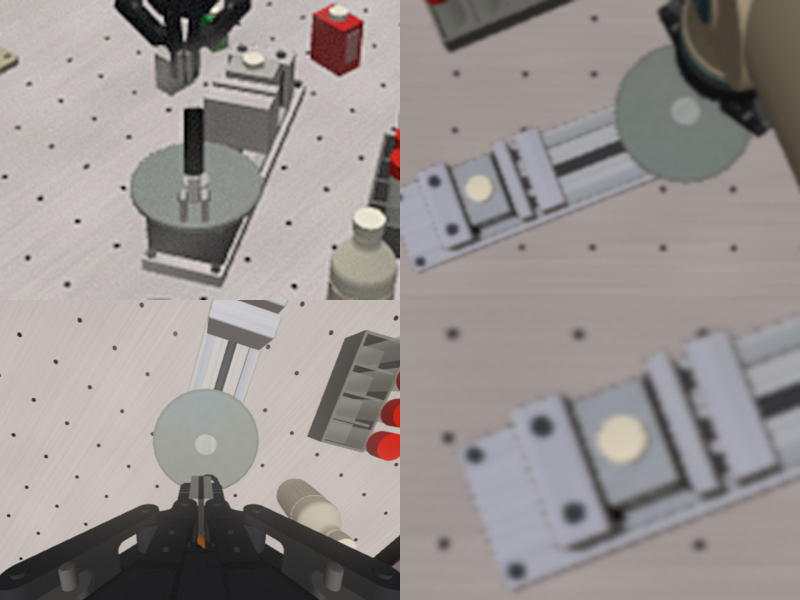

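The top view shows the cell squarely between both jaws, and the tool is clear of the handle. Next I go round to the outside with closed fingers and push the handle down.

Request:
apply_moves(
  series=[
    [[0.1,0.3,-0.2,0,0,0],[0,0.58,0,0,0,0],[0,0.57,0,0,0,0],[0,0,0.56,0,0,0],[0,0,0.56,0,0,0]],
  ],
)

```text
clock: 20.45
eef_pos: [576.0, -73.5, 178.6]
tool_rot: [3.141, -0.0, 0.673]
force: [-0.6, -0.6, -0.8]
width: -0.1
```

Request:
apply_moves(
  series=[
    [[0,-0.25,0,0,0,0],[0,-0.25,0,0,0,0],[0,-0.14,0.13,0,0,0],[0,-0.14,0.13,0,0,0],[0,-0.14,0.13,0,0,0]],
  ],
)

```text
clock: 21.08
eef_pos: [547.9, -37.0, 159.3]
tool_rot: [3.141, -0.001, 0.673]
force: [-0.5, -0.2, 1.4]
width: 0.0
```

```bash
python3 -c "
from st import *;st(-53);p=ctrl.read_state()['eef_pos'];print('a',(p[:2]-[563.5,-61])@[-.61,.79],(p[:2]-[563.5,-61])@[.79,.61],ctrl.read_state()['torque'])"
```

```text
21.075 [547.9 -37.  159.3] ang -48.2 cmd -53 rad 26.9 Ft(resist) -0.5 Fr -0.2 Fz 1.4 w 0.007441747107379633 [ 3.141e+00 -1.000e-03  6.730e-01]
a 28.466730094849716 2.325608802291283 [ 0.03283484 -0.01817225  0.00799398]
```

Request:
apply_moves(
  series=[
    [[0,-0.13,0.11,0,0,0],[0,-0.13,0.11,0,0,0],[0,-0.13,0.11,0,0,0],[0,-0.13,0.11,0,0,0],[0,-0.12,0.1,0,0,0]],
  ],
)

```text
clock: 21.7
eef_pos: [527.6, -11.9, 131.9]
tool_rot: [-3.141, 0.0, 0.673]
force: [-0.4, -0.3, 1.2]
width: -0.1
```

```bash
python3 -c "
from st import *;st(-53);p=ctrl.read_state()['eef_pos'];print('a',(p[:2]-[563.5,-61])@[-.61,.79],(p[:2]-[563.5,-61])@[.79,.61],ctrl.read_state()['torque'])"
```

```text
21.7 [527.6 -11.9 131.9] ang 115.6 cmd -53 rad 5.6 Ft(resist) 0.5 Fr -0.1 Fz 1.2 w -0.1137255816553418 [-3.141  0.     0.673]
a 60.68538731658478 1.551606250189689 [-0.083612   -0.06719458 -0.00118013]
```

Fz is 1.2 N, which matches the hinge friction, so the fingers are still on the handle. I press gently down to the stop.

Request:
apply_moves(
  series=[
    [[0,0,0.03,0,0,0],[0,0,0.03,0,0,0],[0,0,0.03,0,0,0],[0,0,0,0,0,0],[0,0,0,0,0,0]],
  ],
)

```text
clock: 22.32
eef_pos: [528.1, -12.0, 128.2]
tool_rot: [3.142, -0.001, 0.673]
force: [-1.1, 1.8, 5.2]
width: -0.2
```

Request:
apply_moves(
  series=[
    [[0,0,0.03,0,0,0],[0,0,0.03,0,0,0],[0,0,0,0,0,0],[0,0,0,0,0,0],[0,0,0,0,0,0]],
  ],
)

```text
clock: 22.95
eef_pos: [529.0, -11.2, 126.5]
tool_rot: [3.141, -0.003, 0.674]
force: [-3.8, 4.1, 15.2]
width: -0.3
```

Request:
apply_moves(
  series=[
    [[0,0,-0.3,0,0,0],[0,0,-0.6,0,0,0],[0,0,-0.6,0,0,0],[0,0,-0.6,0,0,0],[0,0.1,-0.6,0,0,0]],
  ],
)

```text
clock: 23.58
eef_pos: [530.8, -16.5, 261.0]
tool_rot: [3.142, 0.0, 0.673]
force: [-0.1, 0.1, 0.1]
width: -0.0
```

Request:
apply_moves(
  series=[
    [[0,0.6,-0.2,0,0,0],[0,0.6,-0.2,0,0,0],[0,0.4,0,0,0,0],[0,0,0,0,0,0],[0,0,0,0,0,0]],
  ],
)

```text
clock: 24.2
eef_pos: [580.1, -77.9, 279.5]
tool_rot: [-3.14, 0.001, 0.674]
force: [0.2, 0.9, -0.0]
width: -0.2
```

```bash
python3 -c "
from st import *;st(-53)
c=viewer.camera_info('wrist');w=viewer.get_image('wrist');cv2.imwrite('pics/g.png',w)
sc=viewer.get_image('scene');cv2.imwrite('pics/gs.png',sc)
tp=viewer.get_image('top');cv2.imwrite('pics/gt.png',tp)
P=np.array([563.5,-61,119])
def px(n,r,deg):
    a=np.radians(deg);return proj(n,P+r*np.array([-.61*np.cos(a),.79*np.cos(a),np.sin(a)]),c if n=='wrist' else None)
for n,im in(('wrist',w),('scene',sc)):
  for deg in(0,5,10,20):print(n,deg,px(n,23,deg).round(1),px(n,89,deg).round(1))
  x,y=px(n,55,0);x=int(x);y=int(y);h=70 if n=='wrist' else 35
  g=im[max(0,y-h):y+h,x-25:x+25].astype(int).sum(2);yy,xx=np.nonzero(g<130);print('dark rows',yy.min()+y-h,yy.max()+y-h,'cols',xx.min()+x-25,xx.max()+x-25,len(yy))
  col=[int(v) for v in im[y-h:y+h:3,x].astype(int).sum(1)];print('col from',y-h,col)
for n in('handle_grip','handle_pivot','wheel_center'):print(n,[(r['score'],np.array(r['location'])*[560,420]) for r in viewer.find_in('wrist',n)[:2]])
print('exp grip',px('wrist',64,0))
"
```

```text
24.2 [580.1 -77.9 279.5] ang -50.6 cmd -53 rad 78.9 Ft(resist) 0.7 Fr -0.5 Fz -0.0 w -0.19988761833192015 [-3.14e+00  1.00e-03  6.74e-01]
wrist 0 [278.7 151. ] [279.7  78.8]
wrist 5 [278.7 151.2] [279.7  77.8]
wrist 10 [278.6 151.7] [279.6  77.5]
wrist 20 [278.6 153. ] [279.5  79.7]Traceback (most recent call last):
  File "<string>", line 12, in <module>
    g=im[max(0,y-h):y+h,x-25:x+25].astype(int).sum(2);yy,xx=np.nonzero(g<130);print('dark rows',yy.min()+y-h,yy.max()+y-h,'cols',xx.min()+x-25,xx.max()+x-25,len(yy))
                                                                                                ~~~~~~^^
    return umr_minimum(a, axis, None, out, keepdims, initial, where)
ValueError: zero-size array to reduction operation minimum which has no identity
```

```bash
python3 -c "
from h import *
P=np.array([563.5,-61,119])
def px(n,r,deg):
    a=np.radians(deg);return proj(n,P+r*np.array([-.61*np.cos(a),.79*np.cos(a),np.sin(a)]))
for deg in(0,3,6,12,20):print('scene',deg,px('scene',23,deg).round(1),px('scene',89,deg).round(1))
im=cv2.imread('pics/gs.png').astype(int).sum(2);im0=cv2.imread('pics/scene0.png').astype(int).sum(2)
x=int(px('scene',60,0)[0]);print(x)
for y in range(200,246,2):print(y,im[y,x-9:x+10:2],im0[y,x-9:x+10:2])
"
```

```text
scene 0 [266.5 231. ] [268.  212.7]
scene 3 [266.5 230.6] [268.  211.2]
scene 6 [266.5 230.2] [268.  209.7]
scene 12 [266.5 229.5] [267.8 207. ]
scene 20 [266.4 228.7] [267.7 203.8]
267
200 [568 560 576 564 570 585 589 262 292 305] [554 539 539 535 543 415 270 391 462 510]
202 [565 582 567 570 566 573 605 227 294 289] [534 547 525 531 550 451 287 275 270 275]
204 [577 565 576 561 568 569 586 297 296 300] [533 528 540 533 537 459 267 272 279 281]
206 [582 583 560 573 578 574 544 327 289 291] [547 542 533 534 552 460 270 269 267 279]
208 [566 557 578 567 569 570 526 263 293 305] [539 540 542 541 539 463 281 289 287 281]
210 [577 577 582 564 546 497 582 308 298 305] [541 555 540 531 348 185 198 287 289 274]
212 [570 572 572 517  43  62  92 305 292 300] [548 540 532 383  64 115 103 212 266 278]
214 [534 542 471 291  86 123 105 282 396 365] [502 479 443 162 110 115 112 335 360 350]
216 [403 410 427 223 128 130 121 311 414 420] [375 391 414 170 100 133  83 287 385 401]
218 [404 418 435 184 118 127 122 331 419 424] [392 395 435 110 101 106 104 300 383 396]
220 [413 414 441 114 134 123 130 3
[... 409 characters left out ...]
 [426 414 448 114 439 424 148 461 450 422] [401 392 458  83 398 413 143 393 432 402]
232 [421 433 452 244 547 544 213 501 404 423] [399 411 430 270 523 513 234 477 367 398]
234 [434 425 428 433 526 535 375 406 429 424] [387 410 413 395 511 504 379 376 405 406]
236 [428 390 556 440 549 550 436 563 333 431] [402 324 521 409 519 515 405 524 354 410]
238 [436 344 562 294 392 412 377 559 326 431] [399 290 528 340 376 372 394 545 261 414]
240 [436 309 324 248 299 282 316 339 361 437] [412 300 305 225 285 266 302 326 299 423]
242 [435 384 309 368 413 407 384 310 414 428] [403 381 272 352 420 418 373 277 377 402]
244 [436 402 296 364 439 434 391 300 412 434] [404 390 275 347 410 409 374 283 371 404]
```

```bash
python3 -c "
from h import *
print(ctrl.read_state()['clock'],ctrl.finish_job())"
```

```text
the job is handed in; nothing more can be done
24.35 None
```

The cell is clamped between the jaws, the handle is folded back down, and the job was handed in at 24.4 s with the arm clear of everything.

- **Handle out:** The first lift slipped partly out of the grip and stopped at about 70°. I regripped with the tool tilted to match and pressed on until I judged it was against the upright stop. The wrist picture then put it at about 89°.
- **Cranking:** I turned the wheel clockwise about one full turn. The force at the handle rose from roughly 5 N to 10.5 N while cranking, and I stopped there; paused, it read about 5–6 N. The top view then showed the cell square between both jaws.
- **Folding back:** Tilting the gripped handle inward drew 28 N at the wrist, so I let go. I pushed it down from above with closed fingers until a stop was felt, at 15 N. In the last scene picture the sleeve end sits lower than at the start and agrees with fully folded.

I had used all my picture views by then, so the final handle position was checked from pixel values and the stop force only. I did not re-check the bottle, jar or rack at the end; they were in place in the earlier pictures, and no move went near them.

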